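# Let a crooked knife blank swing straight in its drip-stand clip

### The arm

A 6-joint arm with a two-finger parallel gripper is mounted at the origin on a cart in front of the work surface, level with it; the furniture and walls round the work are solid. World frame = base frame: x ahead of the robot, y to its left, z up, the work surface at z = 0. Lengths are in m, angles in rad, forces in N, time in s.
With the tool pointing down it reaches from about 0.275 to 0.875 m from the base axis. Payload 12.5 kg.
Tool frame: the origin (TCP) lies between the finger pads; the fingertips stand 14 mm ahead of it and the grasp point (between the pads) lies 5 mm behind it (robot.nose_length is the distance from the TCP to the fingertips, in m); z points along the fingers, y is the direction in which the jaws open and shut (so a half turn about z gives the same grasp; the last joint's range is limited). The gripper opens to 85 mm and grips with 20 to 120 N. Pads are 22 mm wide; open, the fingers measure 114 mm over their backs; the gripper's body (76 mm by 85 mm) begins 54 mm behind the grasp point. The pads swing forward as they close: fully open they stand 13 mm farther back than shut.
Start: joints at [1.123, 0.351, 1.652, -0, 1.139, -0.085], TCP at [0.195, 0.514, 0.245] pointing down, gripper open.
Joint ranges: [-2.75, 2.75], [-0.79, 2.1], [0.01, 2.65], [-1.57, 4.71], [0.07, 3.14], [-2.87, 2.87]. Speed limits (rad/s): [2.22, 2.22, 2.79, 3.14, 3.14, 3.14].

### API

Orientations are given as [roll, pitch, yaw] about the fixed x, y, z axes, in that order (R = Rz(yaw) Ry(pitch) Rx(roll)).
In Python, from cell import robot, read_camera, spotter gives the robot as it stands. The module is installed in compiled form; this text tells all that it offers.
- The arm moves only by the tool carry_out, never from a script. Its arguments are lists of equal length, an entry for each row: "delta_pos": the shift along the tool's x, y, z in mm, a list of three; "rot": the turn, a rotation vector about the tool's x, y, z in degrees, a list of three. In form: {"delta_pos": [[tx, ty, tz], ...], "rot": [[wx, wy, wz], ...]}. A call has 1 to 12 rows; each row shifts and turns the pose as measured when the row begins, along the tool's axes as they then stand; what a row does not reach is not made up. A row lasts 1/12 s, in which the tool goes at most 41.7 mm and 7.16 degrees, less where a joint would pass 70% of its speed; a pose out of reach is approached as far as the arm can. A call with a gripper value outside its range is refused whole. "grip" is the finger opening in mm, from 0 to 85.4, set as the call begins (left out, the last holds). The fingers move at their own pace and stop on an object; "force" is the grip in N (left out, the last holds). Time passes only in rows, so rows that do not move let the fingers close. It gives the time, the measured TCP pose, the force and the opening at its end, in the units of the state.
- robot.get_state(): the state, without advancing time (a new reading comes with each control period).
- read_camera(name): name is "side" or "top"; returns a dict with "frame" (400x640x3 uint8, red, green, blue), "camera_matrix" (3x3 intrinsics, pixels), "k1" (the pictures are not rectified: a ray, as slopes to the right and down, at radius r is drawn at 1 + k1 r^2 times it, then the intrinsics apply), "world_to_cam" (4x4, takes a point from world to camera coordinates). Camera axes: x right, y up, looking along -z (the intrinsics and any distortion apply to the point x, -y, -z); pixel columns grow to the right and rows downward; lengths in m; the calibration is good to about 2 mm. A picture is of the moment at which its call begins. There is no depth.
- robot.sign_off(): hands the job in, once; it reports no verdict.
Trained networks look in the newest picture that a camera, given by its name, has taken for a name from the list of things; names that differ only in an ending like _2 or _b are one class to them, and where a whole thing is asked for, a point or a joint stands for the part that bears it (a point fixed in the world has none). Each returns a list of dicts, best first, with "confidence" (0 to 1); they miss things now and then, are a little off and sometimes report something else, mostly with a low value. They report only what shows in the picture. A call takes as long as a camera call.
- spotter.look_for(camera, query): "centre" ([column, row] in pixels, amid what is visible of it).
- spotter.tip_of(camera, query): "centre" ([column, row] in pixels: a listed point, or the origin of a listed thing).
The state is a dict: "t": time; "q": joint angles; "joint_vel": joint speeds; "joint_torque": joint torques, N m; "ee_pos": TCP position; "orientation": TCP orientation; "wrist_force": force on the tool from outside, world axes, zero at the start; "moment": the same for the moment, N m; "finger_gap": finger opening in m.
Only numpy, scipy, OpenCV 4.12 (cv2) and the standard library are available. Lean on these libraries where they do the work, as an engineer would, in place of code of your own. Each camera call takes 0.05 s, during which the arm holds its last target. There are 200 camera calls.

### The job

Two oiled knife blanks hang in the spring clips of two small drip stands, but one was clipped in crooked, so its tip is out beside the drip tray. Squeeze the wings of that stand's clip together so that the blank swings down on its pin, wait until it hangs straight and still, then let go so that the clip closes and pinches it again hanging vertical. Leave the other blank hanging as it is.

Things in the scene. Friction and masses are not known exactly. Their poses are not given: they have to be found in the camera images.
- crooked_wings (a point): Midway between the two steel wings of the clip with the leaning blank, 252 mm up; it stays put. Axes: z up, x to the stand's rear (post), y left. One wing in front (-x), one behind: plates 26 wide (y), 46 high (-24 to +22 about the point), 4 thick; outer faces 44 mm apart shut, 20 fully squeezed. Squeeze along x from above. Nothing near but a fork and post behind, tops 40 mm below the point.
- crooked_clip (a joint): Opening angle of that spring clip's front half (rad; the rear half mirrors it): 0 shut, blank pinched between rubber jaws; 0.26 fully squeezed, at its stop. From 0.05 up (each wing in by 3 mm) the blank is free. Squeezing takes 8 to 12 N; let go, it springs shut. The stand, on a wooden foot 100 x 130 mm with a tray, is fixed to the table; a second one is alike.
- crooked_blade (a joint): Swing of the crooked blank about its pin (rad): 0 vertical, positive with the tip to the stand's +y (left); starts at 0.5 to 0.95. A bare steel knife blade, 4 x 30 x 128 mm, hung by its tang on a level pin 77 mm below the wings' point, so it cannot fall out. Freed, it swings down in the stand's y-z plane and comes to rest in about 2 s.
- straight_blade (a joint): Swing angle of the other stand's blank (rad), same sense: 0 hanging vertical, as it starts and must stay.

How it is judged:
On the way:
1. the clip is squeezed open and the blank hangs vertical (within 10 degrees) and still in it (value of joint crooked_clip above 0.03 rad and value of joint crooked_blade between -0.17 and 0.17 rad and velocity of joint crooked_blade between -0.3 and 0.3 rad/s), for 0.2 s.
At the end, for the whole second after the job is handed in: The clip is shut again (below 0.02 rad) with the formerly crooked blank pinched in it, vertical within 10 degrees and at rest; the other blank still hangs vertical within 10 degrees (value of joint crooked_clip below 0.02 rad and value of joint crooked_blade between -0.17 and 0.17 rad and velocity of joint crooked_blade between -0.1 and 0.1 rad/s and value of joint straight_blade between -0.17 and 0.17 rad); the robot touches nothing.
It fails at once if the other blank is knocked or set crooked (more than 15 degrees) (value of joint straight_blade above 0.26 rad or value of joint straight_blade below -0.26 rad).
It also fails if it takes over 32 s, if anything falls off the work surface, if the arm or the gripper's body presses on something with over 40 N, if the wrist force passes 120 N, or if a joint passes its speed limit or range.

## Working session

There is one attempt and no reset: what is moved stays moved. The work goes in short steps, Python scripts to look and compute and a tool call to move; the robot and the scene stay as the last step left them, time stands still between calls to the robot, and variables do not carry over. Pictures are saved under pics/ and viewed, about 8 in all and at most 12, crops included, and the job is handed in when it is done.

Besides the shell and the picture viewer there is one more tool, called as name(argument=value, ...) on one line, values as JSON. carry_out: Moves the arm, as the interface text tells. Its arguments: {"type":"object","properties":{"delta_pos":{"type":"array"},"rot":{"type":"array"},"grip":{"type":"number"},"force":{"type":"number"}},"required":["delta_pos","rot"]}

```bash
mkdir -p pics; cat > h.py <<'E'
import numpy as np, cv2
from cell import robot, read_camera, spotter
def ray(c,uv):
    K=np.array(c["camera_matrix"]);T=np.array(c["world_to_cam"])
    d=(np.array(uv,float)-K[:2,2])/[K[0,0],K[1,1]]; u=d.copy()
    for _ in range(20): u=d/(1+c["k1"]*(u@u))
    R=T[:3,:3]; return -R.T@T[:3,3], R.T@np.array([u[0],-u[1],-1])
def atz(c,uv,z):
    o,d=ray(c,uv); return o+d*(z-o[2])/d[2]
def tri(a,b):
    (o1,d1),(o2,d2)=a,b
    s=np.linalg.lstsq(np.c_[d1,-d2],o2-o1,rcond=None)[0]
    p,q=o1+s[0]*d1,o2+s[1]*d2; return (p+q)/2,np.linalg.norm(p-q)
def proj(c,P):
    K=np.array(c["camera_matrix"]);T=np.array(c["world_to_cam"])
    x=T[:3,:3]@P+T[:3,3]; u=np.array([x[0],-x[1]])/-x[2]; u*=1+c["k1"]*(u@u)
    return u*[K[0,0],K[1,1]]+K[:2,2]
E
python3 - <<'E'
from h import *
C={}
for n in("side","top"):
    c=C[n]=read_camera(n); cv2.imwrite(f"pics/{n}0.png",c["frame"][:,:,::-1])
    print(n,"cam at",ray(c,[320,200])[0].round(3))
    for q in("crooked_wings","crooked_clip","crooked_blade","straight_blade"):
        for f in(spotter.tip_of,spotter.look_for):
            try:
                for r in f(n,q)[:4]: print(q,f.__name__,np.round(r["centre"],1),round(r["confidence"],2),atz(c,r["centre"],.252).round(3))
            except Exception as e: print(q,f.__name__,e)
s=robot.get_state();print(s)
E
```

```text
side cam at [ 0.474 -0.719  0.685]
crooked_wings call [326.6 247.7] 0.96 [ 0.475 -0.149  0.252]
crooked_wings call [332.6 339.1] 0.6 [ 0.485 -0.333  0.252]
crooked_clip call it knows: crooked_wings
crooked_clip call [321.6 267.2] 0.81 [ 0.468 -0.196  0.252]
crooked_blade call it knows: crooked_wings
crooked_blade call [325.7 289.4] 0.47 [ 0.475 -0.244  0.252]
straight_blade call it knows: crooked_wings
straight_blade call [333.4 220.4] 0.54 [ 0.486 -0.071  0.252]
top cam at [0.291 0.005 1.124]
crooked_wings call [397.4 200.2] 0.59 [ 0.481 -0.146  0.252]
crooked_wings call [383.5 214.3] 0.77 [ 0.451 -0.116  0.252]
crooked_clip call it knows: crooked_wings
crooked_clip call [393.5 207.2] 0.58 [ 0.466 -0.137  0.252]
crooked_blade call it knows: crooked_wings
crooked_blade call [372.6 214.3] 0.46 [ 0.451 -0.093  0.252]
straight_blade call it knows: crooked_wings
straight_blade call [261.9 212.2] 0.41 [0.454 0.138 0.252]
{'t': 0.6, 'q': array([ 1.12338814e+00,  3.50692449e-01,  1.65179285e+00, -1.64420064e-05,
        1.13909287e+00, -8.46077957e-02]), 'joint_vel': array([ 3.71279555e-04, -1.57078284e-04,  2.13191729e-03, -3.78381349e-04,
        1.25760745e-03,  3.19445394e-05]), 'joint_torque': array([-1.69886203e-03, -5.05834687e+01, -2.91576058e+01, -1.00583568e-04,
        6.44928132e-04,  1.62964443e-05]), 'ee_pos': array([0.1951712 , 0.51419662, 0.24529642]), 'orientation': array([3.14157949e+00, 1.61040081e-05, 2.77879915e+00]), 'wrist_force': array([ 0.14756641,  0.55379769, -0.10737981]), 'moment': array([ 0.00699895,  0.00333161, -0.00924059]), 'finger_gap': 0.08511613183907533}
```

```bash
python3 - <<'E'
import cv2
a=cv2.imread("pics/side0.png")[60:400,200:480]; b=cv2.imread("pics/top0.png")[120:330,220:460]
cv2.imwrite("pics/s1.png",cv2.resize(a,None,fx=1.75,fy=1.75,interpolation=2))
cv2.imwrite("pics/t1.png",cv2.resize(b,None,fx=2.8,fy=2.8,interpolation=2))
E
```

```text
(no output)
```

View pics/s1.png

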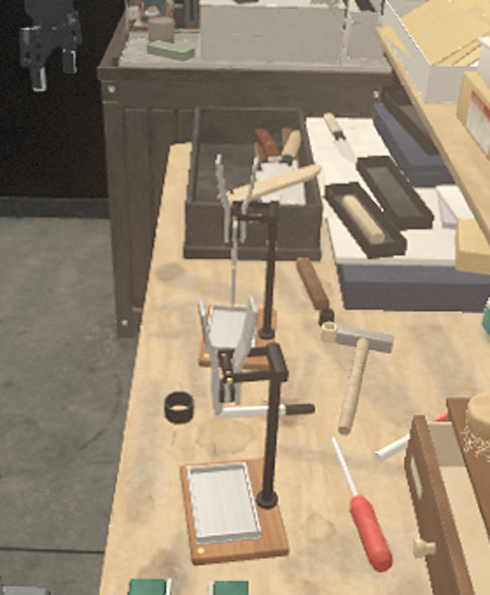

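View pics/t1.png

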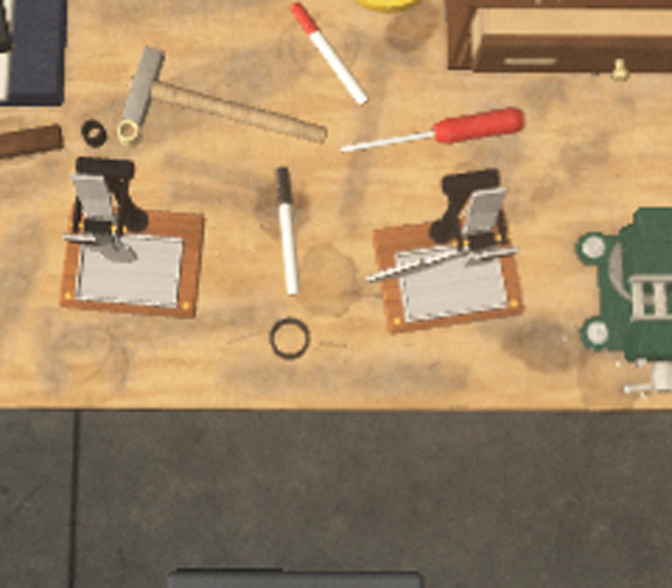

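The side view shows the near stand (wings about 327,248) with its blank leaning left; the top view shows it as the right-hand stand, with wings about (396,201) and the blade tip out to the left of the tray. The straight stand is the left one. Next I need the yaw and a triangulated point.

```bash
python3 - <<'E'
from h import *
S,T=read_camera("side"),read_camera("top")
s=[max(spotter.tip_of("side","crooked_wings"),key=lambda r:-abs(r["centre"][1]-248))["centre"]]
for r in spotter.tip_of("top","crooked_wings"): print("top",r)
print(s)
for r in spotter.tip_of("top","crooked_wings"):
    p,e=tri(ray(S,s[0]),ray(T,r["centre"])); print(p.round(4),e.round(4))
cs=[(373,232),(505,208),(523,313),(390,333)]
W=[atz(T,np.array(c)/2.8+[220,120],.012)[:2] for c in cs]
print(np.round(W,3),"centre",np.mean(W,0))
e=lambda a,b:np.degrees(np.arctan2(*(b-a)[::-1]))
print("yaw",e(W[1],W[0])-90,e(W[2],W[3])-90,e(W[2],W[1]),e(W[3],W[0]))
# foot from colour
hsv=cv2.cvtColor(T["frame"],cv2.COLOR_RGB2HSV)[190:245,345:415]
print(robot.get_state()["t"])
E
```

```text
top {'centre': [395.0, 201.0], 'confidence': 0.62}
[[327.1, 245.9]]
[ 0.4778 -0.1412  0.2505] 0.0036
[[ 0.526 -0.069]
 [ 0.55  -0.196]
 [ 0.448 -0.21 ]
 [ 0.429 -0.084]] centre [ 0.48817223 -0.13975644]
yaw 10.68975945248458 8.694235271413362 7.623381189122531 8.789283004254692
0.85
```

carry_out(delta_pos=[[0, 0, -40], [0, 0, -40], [0, 0, -40], [0, 0, -10]], rot=[[0, 0, 0], [0, 0, 0], [0, 0, 0], [0, 0, 0]])

```text
t: 1.18
ee_pos: [0.1945, 0.5127, 0.3766]
orientation: [-3.132, -0.001, 2.779]
wrist_force: [0.3, 0.9, 0.9]
finger_gap: 0.0854
```

carry_out(delta_pos=[[0, 0, 0], [0, 0, 0], [0, 0, 0], [0, 0, 0], [0, 0, 0], [0, 0, 0], [0, 0, 0], [0, 0, 0], [0, 0, 0]], rot=[[0, 0, 6.7], [0, 0, 6.7], [0, 0, 6.7], [0, 0, 6.7], [0, 0, 6.7], [0, 0, 6.7], [0, 0, 6.7], [0, 0, 6.7], [0, 0, 6.7]])

```text
t: 1.93
ee_pos: [0.1948, 0.5135, 0.3826]
orientation: [3.141, -0.0, 1.681]
wrist_force: [-0.0, -0.3, 0.1]
finger_gap: 0.0855
```

carry_out(delta_pos=[[-38, 11.6, 0], [-38, 11.6, 0], [-38, 11.6, 0], [-38, 11.6, 0], [-38, 11.6, 0], [-38, 11.6, 0], [-38, 11.6, 0], [-38, 11.6, 0], [-38, 11.6, 0], [-38, 11.6, 0], [-38, 11.6, 0], [-38, 11.6, 0]], rot=[[0, 0, 0], [0, 0, 0], [0, 0, 0], [0, 0, 0], [0, 0, 0], [0, 0, 0], [0, 0, 0], [0, 0, 0], [0, 0, 0], [0, 0, 0], [0, 0, 0], [0, 0, 0]])

```text
t: 2.93
ee_pos: [0.3812, 0.0595, 0.3819]
orientation: [3.137, -0.001, 1.68]
wrist_force: [1.1, -0.1, -0.2]
finger_gap: 0.0856
```

carry_out(delta_pos=[[-35, 12.3, 0], [-35, 12.3, 0], [-35, 12.3, 0], [-35, 12.3, 0], [-35, 12.3, 0], [-25, 9, 0], [0, 0, 0], [0, 0, 0]], rot=[[0, 0, 0], [0, 0, 0], [0, 0, 0], [0, 0, 0], [0, 0, 0], [0, 0, 0], [0, 0, -2.7], [0, 0, 0]])

```text
t: 3.6
ee_pos: [0.476, -0.1506, 0.3822]
orientation: [3.135, 0.001, 1.72]
wrist_force: [1.0, 0.0, -0.8]
finger_gap: 0.0853
```

```bash
python3 - <<'E'
from h import *
S,T=read_camera("side"),read_camera("top")
s=robot.get_state();p=s["ee_pos"];print(s["t"],p,s["orientation"])
for n,c in(("s",S),("t",T)):
    f=c["frame"][:,:,::-1].copy()
    u=proj(c,np.array([.478,-.143,.252]));print(n,u)
    cv2.circle(f,tuple(int(round(v)) for v in u),1,(0,0,255),-1)
    x,y=int(u[0]),int(u[1]); cv2.imwrite(f"pics/{n}2.png",cv2.resize(f[y-90:y+90,x-65:x+65],None,fx=3,fy=3,interpolation=2))
a,b=cv2.imread("pics/s2.png"),cv2.imread("pics/t2.png");cv2.imwrite("pics/st2.png",np.hstack([a,b]))
E
```

```text
3.7 [ 0.4756936  -0.14952294  0.38240652] [3.13464881e+00 9.67197768e-04 1.71772776e+00]
s [328.33217265 245.59664736]
t [396.08092874 201.62565591]
```

View pics/st2.png

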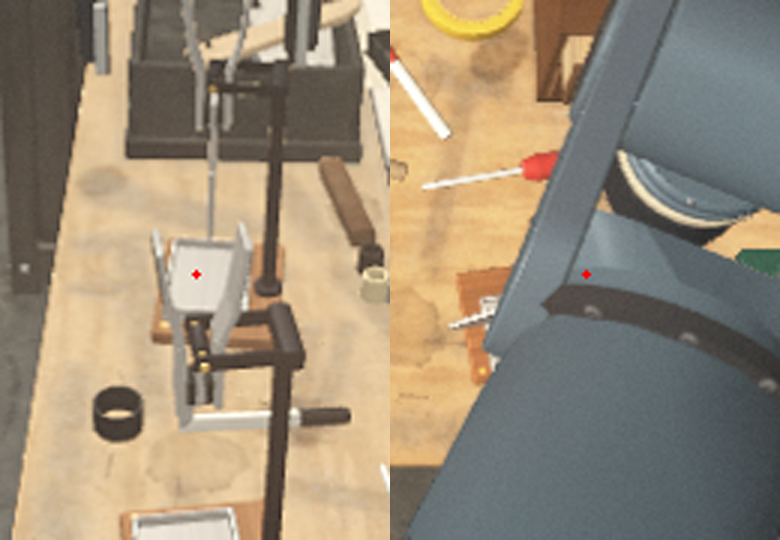

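The dot falls midway between the wings (crop 157 and 243), and the finger tips show either side of them. Descend with a small shift.

carry_out(delta_pos=[[6, 3, 0], [0, 0, 25], [0, 0, 25], [0, 0, 25], [0, 0, 25], [0, 0, 15], [0, 0, 10], [0, 0, 0], [0, 0, 0]], rot=[[0, 0, 0], [0, 0, 0], [0, 0, 0], [0, 0, 0], [0, 0, 0], [0, 0, 0], [0, 0, 0], [0, 0, 0], [0, 0, 0]])

```text
t: 4.45
ee_pos: [0.4791, -0.1321, 0.2564]
orientation: [3.127, 0.003, 1.719]
wrist_force: [0.4, 0.1, -0.4]
finger_gap: 0.0853
```

carry_out(delta_pos=[[-11, 0, 4], [0, 0, 0], [0, 0, 0]], rot=[[0, 0.8, 0], [0, 0, 0], [0, 0, 0]])

```text
t: 4.7
ee_pos: [0.4817, -0.1413, 0.2553]
orientation: [3.124, -0.009, 1.72]
wrist_force: [0.6, 0.2, -0.5]
finger_gap: 0.0855
```

```bash
python3 - <<'E'
from h import *
S=read_camera("side")
s=robot.get_state();print(s["t"],s["ee_pos"],s["orientation"],s["wrist_force"])
f=S["frame"][180:340,260:400,::-1];cv2.imwrite("pics/s3.png",cv2.resize(f,None,fx=3.5,fy=3.5,interpolation=2))
E
```

```text
4.75 [ 0.48172619 -0.14130445  0.2553214 ] [ 3.12388636 -0.0091077   1.72055564] [ 0.0276237  -0.00378902  0.20112543]
```

View pics/s3.png

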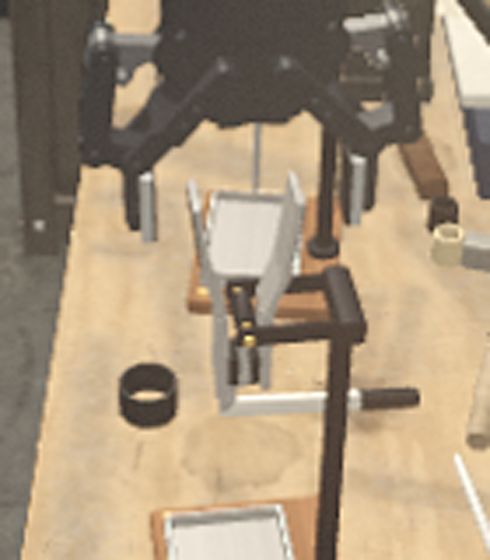

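Pads sit outside both wings (crop 150 and 350; wings 190 and 303), roughly centred. Trim the tilt and 2 mm of offset, then squeeze and wait.

carry_out(delta_pos=[[-1, -2, 2], [0, 0, 0], [0, 0, 0]], rot=[[1, -0.5, 0], [0, 0, 0], [0, 0, 0]])

```text
t: 5.0
ee_pos: [0.48, -0.1419, 0.2547]
orientation: [3.141, 0.002, 1.721]
wrist_force: [-0.3, -0.3, 0.5]
finger_gap: 0.0854
```

carry_out(delta_pos=[[0, 0, 0], [0, 0, 0], [0, 0, 0], [0, 0, 0], [0, 0, 0], [0, 0, 0], [0, 0, 0], [0, 0, 0], [0, 0, 0], [0, 0, 0], [0, 0, 0], [0, 0, 0]], rot=[[0, 0, 0], [0, 0, 0], [0, 0, 0], [0, 0, 0], [0, 0, 0], [0, 0, 0], [0, 0, 0], [0, 0, 0], [0, 0, 0], [0, 0, 0], [0, 0, 0], [0, 0, 0]], grip=27, force=30)

```text
t: 6.0
ee_pos: [0.4795, -0.1417, 0.2563]
orientation: [-3.141, 0.003, 1.721]
wrist_force: [-0.6, 0.5, 1.1]
finger_gap: 0.0273
```

```bash
python3 - <<'E'
from h import *
S=read_camera("side")
s=robot.get_state();print(s["t"],s["ee_pos"],s["orientation"],s["wrist_force"],s["finger_gap"])
f=S["frame"][180:340,260:400,::-1];cv2.imwrite("pics/s4.png",cv2.resize(f,None,fx=3.5,fy=3.5,interpolation=2))
E
```

```text
6.05 [ 0.47949086 -0.14165049  0.25632498] [-3.14117973e+00  2.98670551e-03  1.72101174e+00] [-1.14720813  0.02868678  2.31932444] 0.027158333564270897
```

View pics/s4.png

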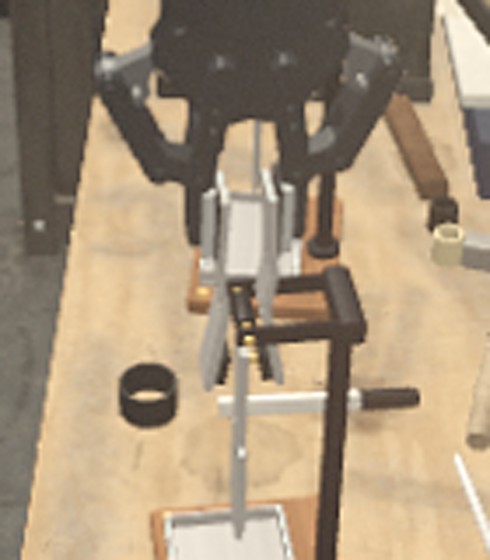

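The wings are squeezed, the jaws (crop 215–275, 375) are open, and the blank now hangs down (crop 240, 345–535). Wait 3 s more so it settles.

carry_out(delta_pos=[[0, 0, 0], [0, 0, 0], [0, 0, 0], [0, 0, 0], [0, 0, 0], [0, 0, 0], [0, 0, 0], [0, 0, 0], [0, 0, 0], [0, 0, 0], [0, 0, 0], [0, 0, 0]], rot=[[0, 0, 0], [0, 0, 0], [0, 0, 0], [0, 0, 0], [0, 0, 0], [0, 0, 0], [0, 0, 0], [0, 0, 0], [0, 0, 0], [0, 0, 0], [0, 0, 0], [0, 0, 0]])

```text
t: 7.05
ee_pos: [0.4795, -0.1417, 0.2564]
orientation: [-3.141, 0.003, 1.721]
wrist_force: [-0.7, 0.8, 1.3]
finger_gap: 0.0273
```

carry_out(delta_pos=[[0, 0, 0], [0, 0, 0], [0, 0, 0], [0, 0, 0], [0, 0, 0], [0, 0, 0], [0, 0, 0], [0, 0, 0], [0, 0, 0], [0, 0, 0], [0, 0, 0], [0, 0, 0]], rot=[[0, 0, 0], [0, 0, 0], [0, 0, 0], [0, 0, 0], [0, 0, 0], [0, 0, 0], [0, 0, 0], [0, 0, 0], [0, 0, 0], [0, 0, 0], [0, 0, 0], [0, 0, 0]])

```text
t: 8.05
ee_pos: [0.4795, -0.1416, 0.2564]
orientation: [-3.141, 0.003, 1.721]
wrist_force: [-1.0, 0.3, 1.3]
finger_gap: 0.027
```

carry_out(delta_pos=[[0, 0, 0], [0, 0, 0], [0, 0, 0], [0, 0, 0], [0, 0, 0], [0, 0, 0], [0, 0, 0], [0, 0, 0], [0, 0, 0], [0, 0, 0], [0, 0, 0], [0, 0, 0]], rot=[[0, 0, 0], [0, 0, 0], [0, 0, 0], [0, 0, 0], [0, 0, 0], [0, 0, 0], [0, 0, 0], [0, 0, 0], [0, 0, 0], [0, 0, 0], [0, 0, 0], [0, 0, 0]])

```text
t: 9.05
ee_pos: [0.4795, -0.1417, 0.2564]
orientation: [-3.141, 0.003, 1.721]
wrist_force: [-0.3, 0.2, 1.0]
finger_gap: 0.0269
```

```bash
python3 - <<'E'
from h import *
F=[]
for i in range(8): F.append(read_camera("side")["frame"].astype(int))
for i in range(1,8):
    d=abs(F[i]-F[0]).max(2)[270:345,300:360]; print((d>25).sum(),end=" ")
s=robot.get_state();print(s["t"],s["ee_pos"],s["wrist_force"],s["finger_gap"])
E
```

```text
0 0 0 0 0 0 0 9.45 [ 0.47948782 -0.14166591  0.25634937] [-0.5981488   0.60082802  1.66019378] 0.027104167516117578
```

Nothing in the picture moves over 0.4 s, so the blank is still. Open fully, then rise straight up.

carry_out(delta_pos=[[0, 0, 0], [0, 0, 0], [0, 0, 0], [0, 0, 0], [0, 0, 0], [0, 0, 0], [0, 0, 0], [0, 0, 0], [0, 0, 0], [0, 0, 0], [0, 0, 0], [0, 0, 0]], rot=[[0, 0, 0], [0, 0, 0], [0, 0, 0], [0, 0, 0], [0, 0, 0], [0, 0, 0], [0, 0, 0], [0, 0, 0], [0, 0, 0], [0, 0, 0], [0, 0, 0], [0, 0, 0]], grip=85)

```text
t: 10.45
ee_pos: [0.4796, -0.1418, 0.2561]
orientation: [-3.141, 0.003, 1.721]
wrist_force: [0.3, -0.7, -0.8]
finger_gap: 0.0846
```

carry_out(delta_pos=[[0, 0, -15], [0, 0, -25], [0, 0, -30], [0, 0, -30], [0, 0, -20], [0, 0, 0], [0, 0, 0]], rot=[[0, 0, 0], [0, 0, 0], [0, 0, 0], [0, 0, 0], [0, 0, 0], [0, 0, 0], [0, 0, 0]])

```text
t: 11.03
ee_pos: [0.4787, -0.141, 0.3802]
orientation: [-3.138, 0.001, 1.721]
wrist_force: [0.1, -0.5, -0.4]
finger_gap: 0.0851
```

```bash
python3 - <<'E'
from h import *
S=read_camera("side");T=read_camera("top")
s=robot.get_state();print(s["t"],s["ee_pos"],s["wrist_force"],s["finger_gap"])
a=S["frame"][130:370,240:400,::-1];b=T["frame"][150:270,220:420,::-1]
cv2.imwrite("pics/s5.png",np.hstack([cv2.resize(a,(400,600),interpolation=2),cv2.copyMakeBorder(cv2.resize(b,(400,240),interpolation=2),0,360,0,0,0)]))
E
```

```text
11.1333 [ 0.47848813 -0.14097244  0.37933457] [ 0.16776381 -0.13740111  0.0014096 ] 0.08459747088654966
```

View pics/s5.png

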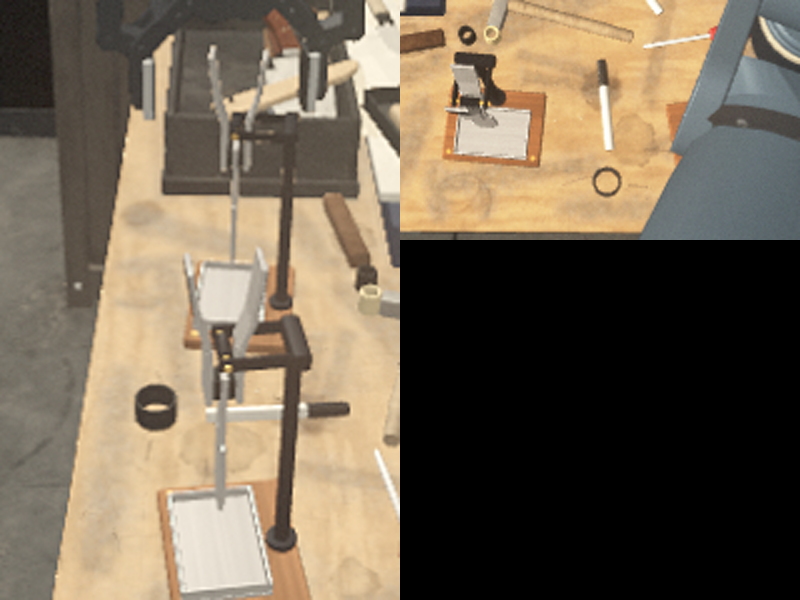

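The clip is shut again, the blank hangs over its tray (tip at crop 221,508), the other is unchanged and the gripper is clear. One numeric check of the angle before handing in.

```bash
python3 - <<'E'
from h import *
S=read_camera("side")
pin=np.array([.4785,-.142,.175]); yv=np.array([-.156,.988,0])
print("pin",proj(S,pin),"seen tip",[240+221/2.5,130+508/2.5])
for a in(-.3,-.17,0,.17,.3):
    for L in(.115,.128): print(a,L,proj(S,pin+L*(np.sin(a)*yv-np.array([0,0,np.cos(a)]))).round(1))
F=[read_camera("side")["frame"].astype(int) for _ in range(4)]
print("moving px",[(abs(f-F[0]).max(2)[270:345,300:360]>25).sum() for f in F])
E
```

```text
pin [327.69821727 282.14211024] seen tip [328.4, 333.2]
-0.3 0.115 [329.3 342.7]
-0.3 0.128 [329.5 349.2]
-0.17 0.115 [328.1 337.7]
-0.17 0.128 [328.1 343.6]
0 0.115 [326.4 330.1]
0 0.128 [326.3 335.1]
0.17 0.115 [324.9 321.6]
0.17 0.128 [324.7 325.6]
0.3 0.115 [323.9 314.6]
0.3 0.128 [323.5 317.8]
moving px [np.int64(0), np.int64(0), np.int64(0), np.int64(0)]
```

The tip row of 333 is right where a vertical blank would put it (330–335), and it is still.

```bash
python3 -c "
from cell import robot
print(robot.sign_off())"
```

```text
the job is handed in; nothing more can be done
None
```

The crooked blank now hangs straight in its shut clip, and I handed the job in at about 11.3 s of the 32 s allowed. No verdict was reported. I squeezed the wings of the right-hand stand's clip to 27 mm, held for about 3.5 s until the blank stopped moving, then let go and rose clear.

**Last checks:**
- **Formerly crooked blank:** the picture shows its clip shut. Its tip is at row 333, and a vertical blank should show between rows 330 and 335. The tip column was 2 pixels off, which is within calibration error. Nothing around it moved between pictures.
- **Other blank:** it looked unchanged, hanging straight. I checked this by eye only.
- **Gripper:** it was open about 100 mm above the wings, with wrist force near zero.

No check failed. The first descent ended about 11 mm off sideways, and I corrected that before squeezing.

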